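# Take the used cartridge out of the sprung filter unit

### The job

Slide the small thumb latch on the front of the filter unit sideways to let its spring cover jump open; it gives to one side only, so feel which, and do not force it. Lift the filter cartridge out and set it down gently in the flat tray (lower it until it touches the tray floor before letting go; it may then stand, lean or lie), then swing the cover down again without slamming until the latch catches and it stays shut. Leave the vials, the cylindrical weight and the screwdriver where they are.

Things in the scene. Friction and masses are not known exactly. Their poses are not given: they have to be found in the camera images.
- filter_unit: Grey box fixed to the worktop, turned up to 0.3 rad. Origin: chamber centre on the worktop; x from latch towards hinge, y left, z up. Chamber 116 x 116 mm outside, 5 mm walls, rim 85 mm high, inner floor at z = 12 mm; cover top at z = 93 mm when shut. In front of it the latch block: x -58 to -100, y -45 to +45, 77 mm high. Hose stub at the back to x = 72 mm.
- thumb_latch (a point): Centre of the top of the thumb latch, a black knob 14 x 14 mm standing 23 mm above the latch block, top 100 mm above the worktop, at x = -87 mm in the unit's frame (moves with the latch). A steel hook 8 mm wide stands behind it, to x = -62 mm and z = 97 mm. The knob breaks above 40 N between fingers and latch (squeezing counts).
- thumb_latch_body (a joint): Latch slide along the unit's y axis (+ = left), m; springs back to the middle, about 0 (250 N/m plus 0.5 N friction). It gives to one side only, left or right, and nothing visible tells which: on the wrong side it stops dead after 3 mm; on the other it goes 13 mm and lets go of the cover after about 10 mm (about 3 N).
- cover_body (a joint): Cover angle about its hinge: 0 shut, stops at 1.6 (just past upright). A damped spring throws it open in about 1 s when unlatched and holds it open. Shutting takes about 4 N near the free edge, then near 0.08 about 11 N, pressed slowly (15 mm/s; more if fast), to snap a sprung tab under the hook (leave the latch alone): press to the stop at -0.03, let go. Latched it reads 0 to 0.03.
- cover_hinge (a point): Middle of the cover's hinge axis, which lies along the unit's y axis at x = +58 mm, z = 88 mm in the unit's frame; axes as the unit's.
- cover_edge (a point): Middle of the cover's free edge on its outer (upper) face, 118 mm from the hinge axis and 5 mm outward of it. The cover is a plate 118 x 120 mm, 7 mm thick, its outer face 5 mm from the hinge axis; shut, the free edge is at unit x = -60 mm.
- cartridge_mid (a point): Middle of the filter cartridge: grey ribbed block 69 x 82 x 26 mm (22 mm where solid), about 85 g. It stands on its long edge between four guide posts, 28 mm high, on the chamber floor: 82 mm along unit x, 22 mm along unit y, 69 mm upright; point 34.5 mm above the chamber floor, 34.5 mm below the top edge. About 40 mm free for a finger on both sides (unit y).
- filter_cartridge: The same cartridge; its own x axis points up, y along the unit's x, z along the unit's y (in the chamber).
- parts_tray: Flat open tray, 118 (x) x 173 (y) x 25 mm, fixed; origin at the centre of its underside, x and y along its sides; inner floor about 2 mm up. Empty.
- vial_blue: Bystander: vial with a blue cap, 23 mm across, 60 mm tall; origin under its centre.
- vial_red: Bystander: vial with a red cap, 23 mm across, 60 mm tall; origin under its centre.
- guide_weight: Bystander: dark upright cylinder, 33 mm across, 78 mm tall; origin under its centre.
- driver_yellow: Bystander: screwdriver with a yellow handle, 205 mm long, 29 mm high, lying left of the unit; origin under its centre.

How it is judged:
On the way, in this order (a step that is already met when the one before it is completed fails the run):
1. the latch is slid aside and the cover springs open (value of joint cover_body above 1.3 rad), for 0.2 s.
2. the cartridge is lifted clear of the chamber in the gripper (contact force between the fingers and filter_cartridge above 0.5 N and height (world z) of cartridge_mid above 0.12 m), for 0.1 s.
3. the cartridge touches the tray while it is still held (contact force between the fingers and filter_cartridge above 0.3 N and contact force between filter_cartridge and parts_tray above 0.2 N), for 0.04 s.
4. the cartridge is let go in the tray and the cover still stands open (contact force between the fingers and filter_cartridge below 0.05 N and contact force between filter_cartridge and parts_tray above 0.2 N and value of joint cover_body above 1.3 rad), for 0.1 s.
At the end, for the whole second after the job is handed in: The cover is shut and held by its latch (below 0.05 rad with nothing touching it), and the cartridge rests in the tray, its middle within 55 x 80 mm of the tray's centre (tray x, y) and below 50 mm, at rest (value of joint cover_body below 0.05 rad and contact force between filter_cartridge and parts_tray above 0.2 N and x of cartridge_mid in the frame of parts_tray between -0.055 and 0.055 m and y of cartridge_mid in the frame of parts_tray between -0.08 and 0.08 m and height (world z) of cartridge_mid below 0.05 m and linear speed of filter_cartridge below 0.02 m/s).
It fails at once if the thumb latch is forced with more than 40 N (contact force between the fingers and thumb_latch_body above 40 N).
It fails at once if the cover is slammed (closing faster than 4 rad/s) (velocity of joint cover_body below -4 rad/s).
It fails at once if a vial, the weight or the screwdriver is moved by more than 25 mm (distance of any of vial_blue, vial_red, guide_weight, driver_yellow from where it was at the start of the episode above 0.025 m).
It also fails if it takes over 66 s, if anything falls off the work surface, if the arm or the gripper's body presses on something with over 40 N, if the wrist force passes 120 N, or if a joint passes its speed limit or range.

### The arm

A 7-joint arm with a two-finger parallel gripper is mounted at the origin on a cart in front of the work surface, level with it; the furniture and walls round the work are solid. World frame = base frame: x ahead of the robot, y to its left, z up, the work surface at z = 0. Lengths are in m, angles in rad, forces in N, time in s.
With the tool pointing down it reaches from about 0.425 to 0.925 m from the base axis. Payload 6.8 kg.
Tool frame: the origin (TCP) lies at the very end of the fingers, on their centre line; the grasp point (between the pads) lies 19 mm behind it; z points along the fingers, y is the line along which they close (so a half turn about z gives the same grasp; the last joint's range is limited). The gripper opens to 85 mm and grips with 20 to 120 N. Pads are 22 mm wide; open, the fingers measure 114 mm over their backs; the gripper's body (76 mm by 85 mm) begins 54 mm behind the grasp point. The pads swing forward as they close: fully open they stand 13 mm farther back than shut.
Start: joints at [-1.296, 0.477, 0.022, 1.555, -0.011, 1.109, -0.083], TCP at [0.252, 0.626, 0.231] pointing down, gripper open.
Joint ranges: [-2.96, 2.96], [-0.34, 2.1], [-1.41, 1.46], [0.24, 2.44], [-1.37, 4.51], [0.17, 1.92], [-2.96, 2.96]. Speed limits (rad/s): [2.39, 2.39, 3.14, 3.14, 3.14, 3.14, 3.14].

### API

Orientations are given as a unit quaternion [w, x, y, z].
In Python, from station import bot, vision, probe_bus gives the robot as it stands (bot), with the cameras (vision) and the readings (probe_bus).
- The arm moves only by the shell command python3 nudge.py 'ROWS' [FORCE]. ROWS is a JSON object with one list for each field, all of the same length, 1 to 20, a row being the entries at one place: x, y, z (the shift in m), turn (a turn about the tool's z in rad), finger_gap (the opening from 0.0 (shut) to 1.0 (fully open)); each row shifts and turns the commanded pose from where the row before left it, along the tool's axes as they then stand; what a row does not reach is not made up. A row lasts 1/10 s, in which the tool goes at most 0.05 m and 0.15 rad, less where a joint would pass 70% of its speed; a pose out of reach is approached as far as the arm can. The fingers move at their own pace and stop on an object; FORCE is the grip in N (left out, the last holds). Time passes only in rows, so rows that do not move let the fingers close. It prints the time, the measured TCP pose, the force, the opening and the grip force at its end. Input that does not fit is refused with a message, and nothing moves.
- probe_bus.get_obs(): the state, without advancing time (a new reading comes with each control period).
- vision.read_camera(name): name is "side" or "top"; returns the picture (420x560x3 uint8, blue, green, red); there is no depth.
- vision.camera_info(name): a dict with "vertical_fov" (degrees; the focal length in pixels is half the picture's height over the tangent of half this angle, whatever the lens; pixels are square), "cx", "cy" (the principal point, pixels), "view" (4x4, takes a point from world to camera coordinates). Camera axes: x right, y up, looking along -z (the intrinsics and any distortion apply to the point x, -y, -z); pixel columns grow to the right and rows downward; lengths in m; the calibration is good to about 2 mm. A picture is of the moment at which its call begins. camera_info takes no time and is no camera call.
- bot.hand_in(): hands the job in; it is judged then, once.
The state is a dict: "t": time; "q": joint angles; "joint_vel": joint speeds; "joint_torque": joint torques, N m; "eef_pos": TCP position; "tool_rot": TCP orientation; "contact_force": force on the tool from outside, world axes, zero at the start; "torque": the same for the moment, N m; "gripper_width": opening from 0.0 (shut) to 1.0 (fully open); "grasp_force": force on a finger pad.
Only numpy, scipy, OpenCV 4.12 (cv2) and the standard library are available. Lean on these libraries where they do the work, as an engineer would, in place of code of your own. Each camera call takes 0.05 s, during which the arm holds its last target. There are 200 camera calls.

## Working session

There is one attempt and no reset: what is moved stays moved. The work goes in short steps, Python scripts to look and compute and a shell command to move; the robot and the scene stay as the last step left them, time stands still between calls to the robot, and variables do not carry over. Pictures are saved under pics/ and viewed, at most 10 in all, crops included, and the job is handed in when it is done.

```bash
ls; mkdir -p pics; python3 - <<'E'
from station import bot, vision, probe_bus
import cv2
for n in("side","top"):
    cv2.imwrite(f"pics/{n}0.png",vision.read_camera(n)); print(n,vision.camera_info(n))
print(probe_bus.get_obs())
E
```

```text
nudge.py
pics
station.py
side {'vertical_fov': 54.94718314080361, 'cx': 282.64463308760304, 'cy': 215.66077408253153, 'view': array([[ 0.98731485, -0.15811707, -0.01443551, -0.58214966],
       [ 0.11768309,  0.66773023,  0.7350422 , -0.12480465],
       [-0.10658369, -0.72741689,  0.67786767, -0.97569423],
       [ 0.        ,  0.        ,  0.        ,  1.        ]])}
top {'vertical_fov': 44.249961187941324, 'cx': 281.02238734245304, 'cy': 214.20179815248846, 'view': array([[ 0.09552794, -0.9954147 ,  0.00489774, -0.09125074],
       [ 0.84318816,  0.08353219,  0.53108954, -0.54465339],
       [-0.52906345, -0.04660417,  0.84730155, -1.37851775],
       [ 0.        ,  0.        ,  0.        ,  1.        ]])}
{'t': 0.1, 'q': array([-1.29609376,  0.47769003,  0.02235263,  1.55636661, -0.01149112,
        1.10925118, -0.08310609]), 'joint_vel': array([-0.00027924, -0.00135105,  0.00134771, -0.00469322,  0.00031961,
        0.00038834, -0.00168322]), 'joint_torque': array([ 4.71425956e-03, -5.97762573e+01,  1.61384013e+00, -2.81957549e+01,
        1.28214262e-02,  5.01982140e-03, -1.40664116e-05]), 'eef_pos': array([0.25194894, 0.6256505 , 0.23043556]), 'tool_rot': array([-8.82832409e-05,  1.90230350e-01,  9.81739163e-01, -7.88480551e-04]), 'contact_force': array([-0.97387066,  1.22594714,  0.54035485]), 'torque': array([ 0.00218869, -0.04990804,  0.02749112]), 'grasp_force': 0.0, 'gripper_width': 0.9978746983519002}
```

View pics/top0.png

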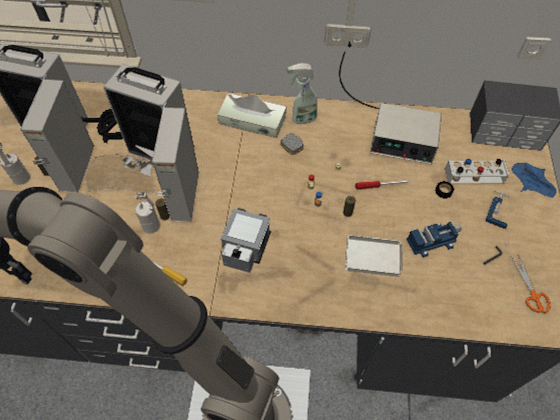

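View pics/side0.png

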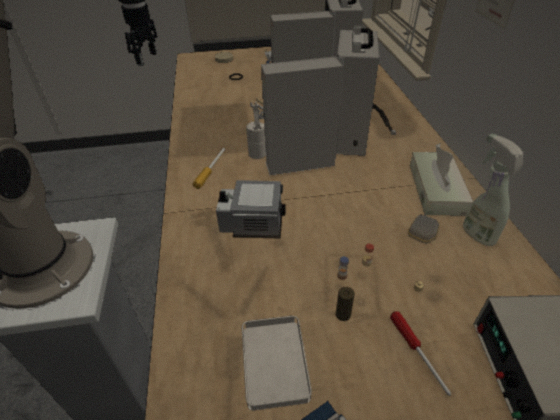

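Top: unit at about (245,238), latch at (238,256), tray (374,255), weight (349,206), vials (311,181)/(319,198). Side: unit (255,208), latch (223,196), tray (275,362). Enlarged crops next.

```bash
python3 - <<'E'
import cv2,numpy as np
t=cv2.imread("pics/top0.png");s=cv2.imread("pics/side0.png")
def c(im,x,y,w,h,k):
    return cv2.resize(im[y:y+h,x:x+w],None,fx=k,fy=k,interpolation=cv2.INTER_CUBIC)
a=c(t,210,200,80,80,5); b=c(s,205,165,100,80,5) 
cv2.imwrite("pics/cropA.png",np.hstack([a,c(s,210,170,80,80,5)]))
cv2.imwrite("pics/cropB.png",np.hstack([c(t,335,225,75,60,5),c(s,230,305,90,60,4)[:,:] if 0 else cv2.resize(s[305:417,230:325],(375,442))[:300]]) if 0 else c(t,335,225,80,60,5))
E
```

```text
(no output)
```

View pics/cropA.png

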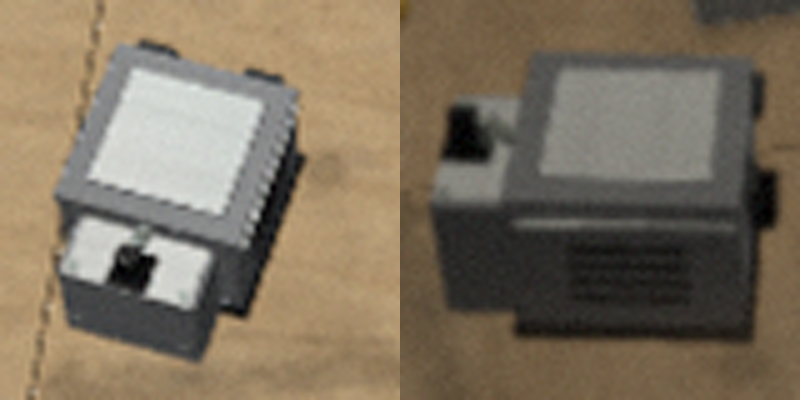

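Cover-top corners, top view: FL (221.4,238.4), FR (259,249), BR (269.6,219), BL (233.6,209); knob top about (236.6,250.6). Side view: FL (236,181), BL (280.4,181.6), BR (280.4,210.6), FR (231.6,210.6); knob top about (223.2,193.6).

```bash
cat > h.py <<'E'
import numpy as np
from station import bot, vision, probe_bus
from scipy.optimize import least_squares
from scipy.spatial.transform import Rotation as R
I={n:vision.camera_info(n) for n in("top","side")}
def proj(n,p):
    i=I[n];v=i["view"]; c=v[:3,:3]@np.asarray(p,float)+v[:3,3]; f=210/np.tan(np.radians(i["vertical_fov"]/2))
    return np.array([i["cx"]+f*c[0]/-c[2], i["cy"]-f*c[1]/-c[2]])
def tri(a,b):
    r=least_squares(lambda p:np.r_[proj("top",p)-a,proj("side",p)-b],[.6,0,.05]); return r.x,np.abs(r.fun).max()
def tool():
    o=probe_bus.get_obs();q=o["tool_rot"];return o["eef_pos"],R.from_quat([q[1],q[2],q[3],q[0]]),o
E
python3 - <<'E'
from h import *
np.set_printoptions(precision=4,suppress=True)
T=dict(FL=((221.4,238.4),(236,181)),FR=((259,249),(231.6,210.6)),BR=((269.6,219),(280.4,210.6)),BL=((233.6,209),(280.4,181.6)),knob=((236.6,250.6),(223.2,193.6)),
trA=((349,236),(310,400)),w=((349.5,198),(345.5,291)),tBL=((349,236),(300,317)),tBR=((402,241),(310,400)),tFR=((401,275),(247,408)),tFL=((345,270),(244,322)),vred=((311,177),(369.5,246)),vblue=((319,195),(343.5,259)))
P={}
for k,(a,b) in T.items(): P[k],e=tri(a,b); print(k,P[k],round(e,2))
U=np.array([[-.06,.06,.093],[-.06,-.06,.093],[.06,-.06,.093],[.06,.06,.093]])
U[2:,0]=.058
def un(x,u): c,s=np.cos(x[2]),np.sin(x[2]); return [x[0]+c*u[0]-s*u[1],x[1]+s*u[0]+c*u[1],u[2]]
K=["FL","FR","BR","BL"]
def res(x): return np.concatenate([np.r_[proj("top",un(x,u))-T[k][0],proj("side",un(x,u))-T[k][1]] for k,u in zip(K,U)])
r=least_squares(res,[.5,.1,0]); print("unit",r.x,r.fun.round(1)); print("knob pred",un(r.x,[-.087,0,.1]),[proj(n,un(r.x,[-.087,0,.1])) for n in I])
p,q,o=tool(); print(q.as_matrix())
# driver
E
```

```text
FL [0.4882 0.1373 0.0912] 0.07
FR [0.4672 0.0213 0.0901] 1.13
BR [0.5824 0.0027 0.0863] 2.39
BL [0.6023 0.1175 0.0871] 0.89
knob [0.4514 0.0859 0.0942] 0.59
trA [ 0.6241 -0.3165 -0.1971] 19.7
w [ 0.68   -0.2475  0.0798] 0.51
tBL [ 0.5843 -0.253   0.0157] 1.69
tBR [ 0.5714 -0.4243  0.0213] 0.56
tFR [ 0.4589 -0.4174  0.0136] 0.59
tFL [ 0.4667 -0.2426  0.0101] 2.39
vred [ 0.7742 -0.1177  0.0558] 0.88
vblue [ 0.7034 -0.148   0.0579] 1.17
unit [ 0.535   0.0673 -0.1794] [-0.1  0.1 -0.7 -0.4  0.2 -0.9 -1.6  0.5  0.7 -3.1 -1.6  0.7  0.1 -2.
 -0.3 -0.9]
knob pred [np.float64(0.44938129748225986), np.float64(0.0828639371147192), 0.1] [array([237.1828, 249.7634]), array([221.8261, 193.0389])]
[[-0.9276  0.3735 -0.0005]
 [ 0.3735  0.9276 -0.0015]
 [-0.0001 -0.0016 -1.    ]]
```

View nudge.py

```bash
python3 nudge.py '{"x": [0, 0, -0.0237, -0.0237, -0.0237, -0.0237, -0.0237, -0.0237, -0.0237, -0.0237, -0.0237, -0.0237, -0.0237, -0.0237, 0, 0], "y": [0, 0, -0.0415, -0.0415, -0.0415, -0.0415, -0.0415, -0.0415, -0.0415, -0.0415, -0.0415, -0.0415, -0.0415, -0.0415, 0, 0], "z": [0, 0, 0.004, 0.004, 0.004, 0.004, 0.004, 0.004, 0.004, 0.004, 0.004, 0.004, 0.004, 0.004, 0, 0], "turn": [-0.102, -0.102, 0, 0, 0, 0, 0, 0, 0, 0, 0, 0, 0, 0, 0, 0], "finger_gap": [0.4, 0.4, 0.4, 0.4, 0.4, 0.4, 0.4, 0.4, 0.4, 0.4, 0.4, 0.4, 0.4, 0.4, 0.4, 0.4]}' 20
cat >> h.py <<'E'
U0=np.array([.5364,.0685]);YAW=-.179
def where():
    p,r,o=tool();c,s=np.cos(YAW),np.sin(YAW);d=p[:2]-U0
    m=r.as_matrix()
    print("unit xyz mm",np.round([1e3*(c*d[0]+s*d[1]),1e3*(-s*d[0]+c*d[1]),1e3*p[2]],1),"yaw err",round(np.arctan2(m[1,1],m[0,1])-np.pi/2-YAW,4),"F",o["contact_force"].round(1),"g",round(o["gripper_width"],3),round(o["grasp_force"],1),"t",o["t"])
E
python3 - <<'E'
from h import *
where()
import cv2
for n in I:
    im=vision.read_camera(n); p=proj(n,tool()[0]); print(n,p)
    x,y={"top":(200,190),"side":(180,130)}[n]
    cv2.imwrite(f"pics/{n}1.png",cv2.resize(im[y:y+100,x:x+100],None,fx=4,fy=4,interpolation=2))
a=[cv2.imread(f"pics/{n}1.png") for n in I]; cv2.imwrite("pics/c1.png",np.hstack(a))
E
```

```text
t: 1.7
eef_pos: [0.4433, 0.0844, 0.183]
tool_rot: [-0.0, 0.091, 0.996, -0.0]
contact_force: [0.6, 1.4, 0.9]
gripper_width: 0.4
grasp_force: 0.0
unit xyz mm [-94.4  -0.9 183. ] yaw err -0.003 F [0.6 1.4 0.9] g 0.4 0.0 t 1.7
top [233.8704242  237.72975411]
side [215.01643596 165.35913577]
```

View pics/c1.png

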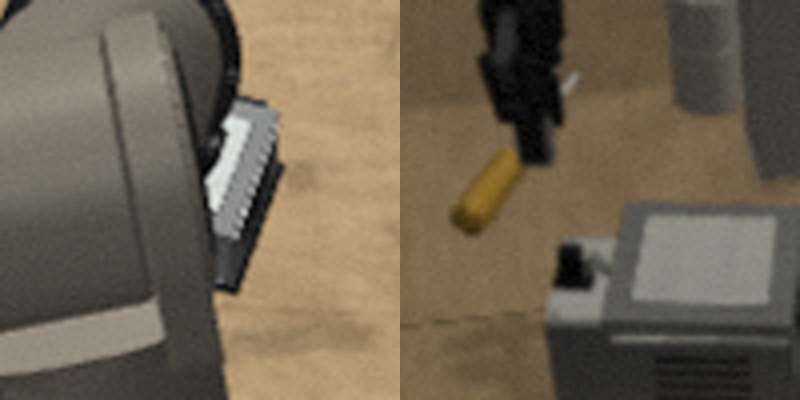

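The side view shows the fingertips at about (213.7,170.7), consistent with the projected TCP, above the knob at (223,196). Descending to straddle the knob.

```bash
python3 nudge.py '{"x": [0, 0, 0, 0, 0, 0, 0], "y": [0.002, 0, 0, 0, 0, 0, 0], "z": [0.03, 0.03, 0.015, 0.01, 0.01, 0, 0], "turn": [0, 0, 0, 0, 0, 0, 0], "finger_gap": [0.4, 0.4, 0.4, 0.4, 0.4, 0.4, 0.4]}'; python3 -c "from h import *;where()"; python3 nudge.py '{"x": [0, 0, 0, 0], "y": [0.004, 0.002, 0.002, 0], "z": [0, 0, 0, 0], "turn": [0, 0, 0, 0], "finger_gap": [0.4, 0.4, 0.4, 0.4]}';python3 -c "from h import *;where()"
```

```text
t: 2.5
eef_pos: [0.4441, 0.0879, 0.0887]
tool_rot: [0.0, 0.089, 0.996, 0.0]
contact_force: [-0.4, 0.3, 0.7]
gripper_width: 0.4
grasp_force: 0.0
unit xyz mm [-94.3   2.6  88.7] yaw err 0.0007 F [-0.4  0.3  0.7] g 0.4 0.0 t 2.5
t: 2.9
eef_pos: [0.4454, 0.0959, 0.0886]
tool_rot: [0.0, 0.089, 0.996, 0.0]
contact_force: [-0.3, -0.5, -0.3]
gripper_width: 0.398
grasp_force: 0.0
unit xyz mm [-94.4  10.8  88.6] yaw err 0.0007 F [-0.3 -0.5 -0.3] g 0.398 0.0 t 2.9
```

```bash
for i in 1; do python3 nudge.py '{"x": [0, 0, 0, 0], "y": [0, 0.001, 0.001, 0], "z": [0.007, 0, 0, 0], "turn": [0, 0, 0, 0], "finger_gap": [0.4, 0.4, 0.4, 0.4]}' >/dev/null;python3 -c "from h import *;where()"; python3 nudge.py '{"x": [0, 0, 0], "y": [0.001, 0.001, 0], "z": [0, 0, 0], "turn": [0, 0, 0], "finger_gap": [0.4, 0.4, 0.4]}'>/dev/null;python3 -c "from h import *;where()";python3 nudge.py '{"x": [0, 0, 0], "y": [0.001, 0.001, 0], "z": [0, 0, 0], "turn": [0, 0, 0], "finger_gap": [0.4, 0.4, 0.4]}'>/dev/null;python3 -c "from h import *;where()";python3 nudge.py '{"x": [0, 0, 0], "y": [0.001, 0.001, 0], "z": [0, 0, 0], "turn": [0, 0, 0], "finger_gap": [0.4, 0.4, 0.4]}'>/dev/null;python3 -c "from h import *;where()"; done
```

```text
unit xyz mm [-94.6  12.3  81.2] yaw err 0.0003 F [ 0.2  0.9 -0.3] g 0.397 0.0 t 3.3
unit xyz mm [-94.5  14.2  81.3] yaw err 0.0002 F [-0.3 -0.8  0.4] g 0.399 0.2 t 3.6
unit xyz mm [-94.4  16.2  81.3] yaw err 0.0001 F [-0.5 -0.8  1.4] g 0.4 0.7 t 3.9
unit xyz mm [-94.4  17.2  81.3] yaw err -0.0007 F [-0.  -4.6  2.1] g 0.398 2.5 t 4.2
```

```bash
python3 nudge.py '{"x": [0, 0], "y": [0.001, 0], "z": [0, 0], "turn": [0, 0], "finger_gap": [0.4, 0.4]}'>/dev/null;python3 -c "from h import *;where()"
```

```text
unit xyz mm [-94.4  17.3  81.3] yaw err -0.0015 F [-0.4 -8.2  3.6] g 0.4 3.9 t 4.4
```

Left side stops dead (force rising with no travel), so it goes right.

```bash
python3 nudge.py '{"x": [0, 0, 0, 0, 0], "y": [-0.012, -0.008, -0.002, -0.002, 0], "z": [0, 0, 0, 0, 0], "turn": [0, 0, 0, 0, 0], "finger_gap": [0.4, 0.4, 0.4, 0.4, 0.4]}'>/dev/null;python3 -c "from h import *;where()"; python3 nudge.py '{"x": [0, 0, 0, 0], "y": [-0.002, -0.002, -0.002, 0], "z": [0, 0, 0, 0], "turn": [0, 0, 0, 0], "finger_gap": [0.4, 0.4, 0.4, 0.4]}'>/dev/null;python3 -c "from h import *;where()"; python3 nudge.py '{"x": [0, 0, 0], "y": [-0.002, -0.002, 0], "z": [0, 0, 0], "turn": [0, 0, 0], "finger_gap": [0.4, 0.4, 0.4]}'>/dev/null;python3 -c "from h import *;where()"
```

```text
unit xyz mm [-94.6  -4.7  81.3] yaw err 0.0003 F [ 0.5 -0.1  0.6] g 0.402 0.0 t 4.9
unit xyz mm [-94.6 -10.9  81.3] yaw err 0.0001 F [0.5 0.8 0.4] g 0.396 0.6 t 5.3
unit xyz mm [-94.6 -15.2  81.3] yaw err -0.0003 F [0.  2.  0.2] g 0.403 0.9 t 5.6
```

```bash
python3 nudge.py '{"x": [0, 0, 0], "y": [-0.0015, -0.0015, 0], "z": [0, 0, 0], "turn": [0, 0, 0], "finger_gap": [0.4, 0.4, 0.4]}'>/dev/null;python3 -c "from h import *;where()"; python3 nudge.py '{"x": [0, 0, 0, 0, 0], "y": [-0.001, 0, 0, 0, 0], "z": [0, 0, 0, 0, 0], "turn": [0, 0, 0, 0, 0], "finger_gap": [0.4, 0.4, 0.4, 0.4, 0.4]}'>/dev/null;python3 - <<'E'
from h import *
import cv2
where()
cv2.imwrite("pics/side2.png",cv2.resize(vision.read_camera("side")[100:240,150:320],None,fx=3,fy=3))
E
```

```text
unit xyz mm [-94.7 -17.8  81.3] yaw err 0.0002 F [-1.6  2.7  0.5] g 0.401 1.3 t 5.9
unit xyz mm [-94.6 -18.8  81.3] yaw err 0.0003 F [-2.3  4.2  0.5] g 0.399 1.7 t 6.4
```

View pics/side2.png

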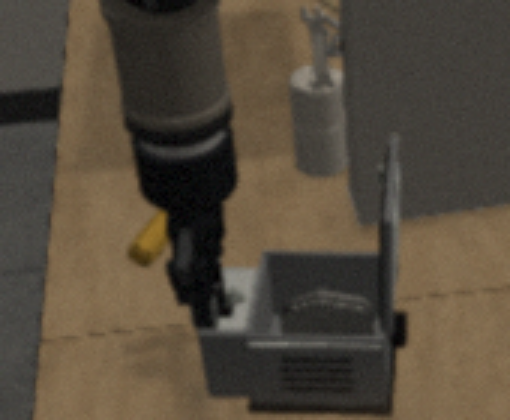

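Cover stands upright (side crop x≈390); cartridge is visible at crop (328,310). Back off, rise, and clear the view.

```bash
python3 nudge.py '{"x": [0, 0, 0, 0, 0, 0, 0, 0, 0, 0], "y": [0.015, 0.004, 0, 0, 0.04, 0.05, 0.05, 0.05, 0.03, 0], "z": [0, -0.02, -0.04, -0.04, -0.03, 0, 0, 0, 0, 0], "turn": [0, 0, 0, 0, 0, 0, 0, 0, 0, 0], "finger_gap": [0.4, 0.4, 0.6, 0.65, 0.65, 0.65, 0.65, 0.65, 0.65, 0.65]}'>/dev/null;python3 - <<'E'
from h import *
import cv2
where()
t=vision.read_camera("top");s=vision.read_camera("side")
f=lambda im,x,y:cv2.resize(im[y:y+80,x:x+80],None,fx=5,fy=5,interpolation=2)
cv2.imwrite("pics/c3.png",np.hstack([f(t,210,200),f(s,210,160)]))
E
```

```text
unit xyz mm [-95.2 224.8 210.9] yaw err 0.0057 F [-0.3 -0.5  0.3] g 0.649 0.0 t 7.45
```

View pics/c3.png

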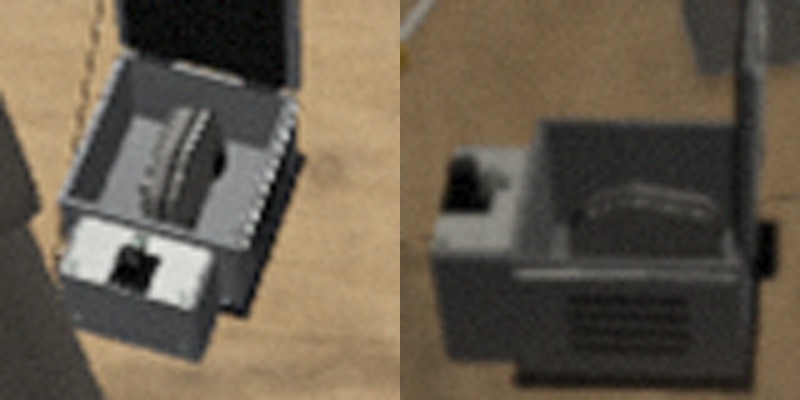

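Top crop: cartridge ridge middle ≈ (244,230); rim BL (234.4,211), BR (269.6,219.6). Side crop: ridge peak ≈ (259,198.6), rim FL (238,184.4), FR (232.4,214). Cover upright.

```bash
python3 - <<'E'
from h import *
np.set_printoptions(precision=4,suppress=True)
p,e=tri((244,230),(259,198.6)); print(p,e)
c,s=np.cos(YAW),np.sin(YAW);d=p[:2]-U0;print("unit",c*d[0]+s*d[1],-s*d[0]+c*d[1])
obs=[("top",(-58,58),(234.4,211)),("top",(58,-58),(0,0)),("top",(58,-58),(269.6,219.6)),("top",(-58,58),(222.4,240.4)),("side",(-58,58),(238,184.4)),("side",(-58,-58),(232.4,214))]
obs[0]=("top",(58,58),(234.4,211)); del obs[1]
def un(x,u):
    c,s=np.cos(x[2]),np.sin(x[2]);u=np.array(u)/1e3; return [x[0]+c*u[0]-s*u[1],x[1]+s*u[0]+c*u[1],.085]
r=least_squares(lambda x:np.concatenate([proj(n,un(x,u))-np.array(m) for n,u,m in obs]),[.53,.07,-.18]);print(r.x,r.fun.round(1))
E
```

```text
[0.5395 0.0773 0.0707] 1.103358010738134
unit 0.001505726965089561 0.009185815114386502
[ 0.5338  0.0658 -0.1773] [ 0.5 -2.1  0.6 -2.2  0.5 -0.6 -2.2 -0.5 -1.5 -0.5]
```

```bash
python3 nudge.py '{"x": [-0.018, -0.018, -0.018, -0.018, -0.018, 0, 0, 0, 0, 0, 0, 0, 0, 0], "y": [-0.044, -0.044, -0.044, -0.044, -0.044, 0, 0, 0, 0, 0, 0, 0, 0, 0], "z": [0, 0, 0, 0, 0, 0, 0.04, 0.04, 0.03, 0.02, 0.02, 0.009, 0.01, 0], "turn": [-0.006, 0, 0, 0, 0, 0, 0, 0, 0, 0, 0, 0, 0, 0], "finger_gap": [0.65, 0.65, 0.65, 0.65, 0.65, 0.65, 0.65, 0.65, 0.65, 0.65, 0.65, 0.65, 0.65, 0.65]}'>/dev/null;python3 -c "from h import *;where()"
```

```text
unit xyz mm [-3.9 -0.1 41.8] yaw err 0.0054 F [0.2 0.1 0.5] g 0.645 0.0 t 8.95
```

```bash
python3 nudge.py '{"x": [0, 0, 0], "y": [0.003, 0, 0], "z": [0, 0, 0], "turn": [0, 0, 0], "finger_gap": [0.5, 0.4, 0.36]}' 20 >/dev/null;python3 -c "from h import *;where()"; python3 nudge.py '{"x": [0, 0], "y": [0, 0], "z": [0, 0], "turn": [0, 0], "finger_gap": [0.33, 0.33]}'>/dev/null;python3 -c "from h import *;where()"
```

```text
unit xyz mm [-3.   4.1 43. ] yaw err 0.0066 F [0.7 0.9 0.2] g 0.359 0.0 t 9.25
unit xyz mm [-3.3  3.7 42.6] yaw err 0.0062 F [ 0.3 -0.1  0.4] g 0.328 0.0 t 9.45
```

```bash
python3 nudge.py '{"x": [0, 0, 0, 0, 0], "y": [0, 0, 0, 0, 0], "z": [0, 0, 0, 0, 0], "turn": [0, 0, 0, 0, 0], "finger_gap": [0.2, 0.1, 0.0, 0.0, 0.0]}' 25 >/dev/null;python3 -c "from h import *;where()"; python3 nudge.py '{"x": [0, 0, 0], "y": [0, 0, 0], "z": [-0.01, -0.01, -0.01], "turn": [0, 0, 0], "finger_gap": [0, 0, 0]}'>/dev/null;python3 -c "from h import *;where()"
```

```text
unit xyz mm [-3.2  2.8 42.7] yaw err 0.0051 F [-1.3 -2.7  5.9] g 0.254 24.6 t 9.95
unit xyz mm [-3.5  3.8 73.2] yaw err 0.0063 F [ 0.8 -0.4 -0.8] g 0.257 24.5 t 10.25
```

```bash
python3 nudge.py '{"x": [0, 0, 0, 0, -0.0056, -0.0056, -0.0056, -0.0056, -0.0056, -0.0056, -0.0056, -0.0056, -0.0056, -0.0056, 0, 0, 0], "y": [0, 0, 0, 0, -0.0403, -0.0403, -0.0403, -0.0403, -0.0403, -0.0403, -0.0403, -0.0403, -0.0403, -0.0403, 0, 0, 0], "z": [-0.03, -0.03, -0.035, 0, 0, 0, 0, 0, 0, 0, 0, 0, 0, 0, 0, 0, 0], "turn": [0, 0, 0, 0, 0, 0, 0, 0, 0, 0, 0, 0, 0, 0, -0.12, 0, 0], "finger_gap": [0, 0, 0, 0, 0, 0, 0, 0, 0, 0, 0, 0, 0, 0, 0, 0, 0]}'
python3 - <<'E'
from h import *
import cv2
where()
t=vision.read_camera("top");s=vision.read_camera("side")
f=lambda im,x,y,k:cv2.resize(im[y:y+120,x:x+110],None,fx=k,fy=k,interpolation=2)
cv2.imwrite("pics/c4.png",np.hstack([f(t,320,180,3.5),f(s,220,300,3.5)]))
E
```

```text
t: 11.95
eef_pos: [0.5198, -0.3326, 0.1671]
tool_rot: [0.0, 0.027, 1.0, 0.001]
contact_force: [0.6, 0.4, -0.7]
gripper_width: 0.254
grasp_force: 25.1
unit xyz mm [  55.1 -397.7  167.1] yaw err 0.1247 F [ 0.6  0.4 -0.7] g 0.254 25.1 t 11.95
```

View pics/c4.png

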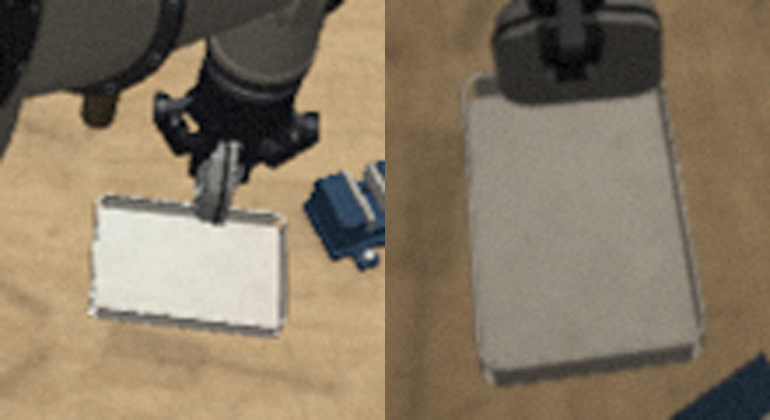

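Cartridge held upright over the tray. Fit the tray pose to be sure before lowering.

```bash
python3 - <<'E'
from h import *
obs=[("top",(59,86.5),(347.7,236.3)),("top",(59,-86.5),(402,242)),("top",(-59,-86.5),(400.9,275.1)),("top",(-59,86.5),(346.6,270.6)),("side",(-59,86.5),(243.7,321.4)),("side",(59,-86.5),(310.6,399)),("side",(-59,-86.5),(248,406))]
def un(x,u):
    c,s=np.cos(x[2]),np.sin(x[2]);u=np.array(u)/1e3; return [x[0]+c*u[0]-s*u[1],x[1]+s*u[0]+c*u[1],.025]
r=least_squares(lambda x:np.concatenate([proj(n,un(x,u))-np.array(m) for n,u,m in obs]),[.52,-.33,-.05]);print(r.x,r.fun.round(1))
E
```

```text
[ 0.51848217 -0.33524004 -0.03657372] [ 0.2 -2.5  0.4 -1.8  1.2 -1.5 -1.1 -3.8 -3.3 -0.1  1.3 -0.7 -3.1  1.1]
```

```bash
python3 nudge.py '{"x": [-0.002, 0, 0, 0, 0, 0, 0], "y": [0, 0, 0, 0, 0, 0, 0], "z": [0.04, 0.04, 0.03, 0.01, 0.005, 0.003, 0], "turn": [0, 0, 0, 0, 0, 0, 0], "finger_gap": [0, 0, 0, 0, 0, 0, 0]}'>/dev/null;python3 -c "from h import *;where()"; python3 nudge.py '{"x": [0, 0, 0, 0], "y": [0, 0, 0, 0], "z": [0.002, 0.002, 0.002, 0], "turn": [0, 0, 0, 0], "finger_gap": [0, 0, 0, 0]}'>/dev/null;python3 -c "from h import *;where()"
```

```text
unit xyz mm [  57.9 -398.9   40.5] yaw err 0.1261 F [ 1.   0.1 -1.3] g 0.256 25.1 t 12.75
unit xyz mm [  56.9 -398.7   33.2] yaw err 0.1261 F [ 0.5 -1.6 -1.1] g 0.254 25.1 t 13.15
```

```bash
python3 nudge.py '{"x": [0, 0, 0], "y": [0, 0, 0], "z": [0.001, 0.001, 0], "turn": [0, 0, 0], "finger_gap": [0, 0, 0]}'>/dev/null;python3 -c "from h import *;where()"; python3 nudge.py '{"x": [0, 0], "y": [0, 0], "z": [0.001, 0], "turn": [0, 0], "finger_gap": [0, 0]}'>/dev/null;python3 -c "from h import *;where()"
```

```text
unit xyz mm [  57.1 -398.9   32.4] yaw err 0.1258 F [-3.4  1.9  8.9] g 0.252 26.3 t 13.45
unit xyz mm [  57.1 -399.    32.2] yaw err 0.1256 F [-4.7  3.5 17.2] g 0.252 27.4 t 13.65
```

```bash
python3 nudge.py '{"x": [0, 0, 0, 0, 0, 0, 0, 0, 0, 0, 0, 0, 0, 0], "y": [0, 0, 0, 0, 0, 0, 0, 0, 0, 0, 0, 0, 0, 0], "z": [-0.001, -0.0005, 0, 0, 0, 0, 0, -0.01, -0.03, -0.04, -0.04, -0.04, -0.03, 0], "turn": [0, 0, 0, 0, 0, 0, 0, 0, 0, 0, 0, 0, 0, 0], "finger_gap": [0, 0.27, 0.3, 0.35, 0.45, 0.5, 0.5, 0.5, 0.5, 0.5, 0.5, 0.5, 0.4, 0]}'
python3 - <<'E'
from h import *
import cv2
where()
t=vision.read_camera("top");s=vision.read_camera("side")
f=lambda im,x,y,k:cv2.resize(im[y:y+140,x:x+130],None,fx=k,fy=k,interpolation=2)
cv2.imwrite("pics/c5.png",np.hstack([f(t,320,180,2.9),f(s,220,280,2.9)]))
E
```

```text
t: 15.05
eef_pos: [0.5237, -0.3359, 0.2277]
tool_rot: [0.004, 0.027, 1.0, -0.002]
contact_force: [-0.4, -0.1, -0.6]
gripper_width: 0.248
grasp_force: 0.0
unit xyz mm [  59.5 -400.2  227.7] yaw err 0.1256 F [-0.4 -0.1 -0.6] g 0.248 0.0 t 15.05
```

View pics/c5.png

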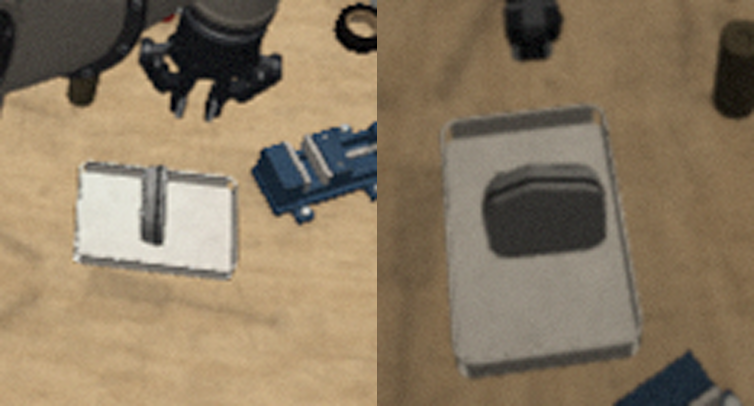

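Cartridge stands in the tray near its middle (top crop (153,205)). Now go behind the open cover.

```bash
python3 nudge.py '{"x": [0, -0.0045, -0.0045, -0.0045, -0.0045, -0.0045, -0.0045, -0.0045, -0.0045, -0.0045, -0.0045, 0, 0], "y": [0, 0.0403, 0.0403, 0.0403, 0.0403, 0.0403, 0.0403, 0.0403, 0.0403, 0.0403, 0.0403, 0, 0], "z": [-0.02, 0, 0, 0, 0, 0, 0, 0, 0, 0, 0, 0, 0], "turn": [0.125, 0, 0, 0, 0, 0, 0, 0, 0, 0, 0, 0, 0], "finger_gap": [0, 0, 0, 0, 0, 0, 0, 0, 0, 0, 0, 0, 0]}'>/dev/null; python3 -c "from h import *;where()"
```

```text
unit xyz mm [100.5   5.3 240.1] yaw err 0.0038 F [-0.2 -0.8  0.1] g 0.001 0.0 t 16.45
```

```bash
python3 nudge.py '{"x": [0, 0, 0, 0.01, 0.01, 0.007, 0], "y": [0, 0, 0, 0, 0, 0, 0], "z": [0.03, 0.022, 0, 0, 0, 0, 0], "turn": [0, 0, 0, 0, 0, 0, 0], "finger_gap": [0, 0, 0, 0, 0, 0, 0]}'>/dev/null; python3 -c "from h import *;where()
r=100;p=None
for th in np.r_[np.arange(1.5,.19,-.13),.15]:
    q=np.array([69-r*np.cos(th)+5*np.sin(th),88+r*np.sin(th)+5*np.cos(th)])
    print(round(th,2),q.round(1), None if p is None else (p-q).round(1)); p=q"
```

```text
unit xyz mm [ 74.    4.3 191. ] yaw err 0.0015 F [ 0.9 -1.5  0.1] g 0.0 0.5 t 17.15
1.5 [ 66.9 188.1] None
1.37 [ 54. 187.] [13.   1.1]
1.24 [ 41.2 184.2] [12.7  2.8]
1.11 [ 29.  179.8] [12.2  4.4]
0.98 [ 17.5 173.8] [11.6  6. ]
0.85 [  6.8 166.4] [10.7  7.4]
0.72 [ -2.9 157.7] [9.6 8.7]
0.59 [-11.3 147.8] [8.4 9.9]
0.46 [-18.4 136.9] [ 7.1 10.9]
0.33 [-24.  125.1] [ 5.6 11.7]
0.2 [-28.  112.8] [ 4.  12.4]
0.15 [-29.1 107.9] [1.1 4.9]
```

```bash
python3 nudge.py '{"x": [0.007, 0.013, 0.013, 0.012, 0.0115, 0.0105, 0], "y": [0, 0, 0, 0, 0, 0, 0], "z": [0.003, 0.001, 0.003, 0.0045, 0.006, 0.0075, 0], "turn": [0, 0, 0, 0, 0, 0, 0], "finger_gap": [0, 0, 0, 0, 0, 0, 0]}'>/dev/null; python3 - <<'E'
from h import *
import cv2
where()
s=vision.read_camera("side")
cv2.imwrite("pics/c6.png",cv2.resize(s[110:240,180:320],None,fx=3,fy=3))
E
```

```text
unit xyz mm [  5.9   4.6 164.1] yaw err 0.0022 F [1.3 0.4 2.3] g -0.002 0.9 t 17.85
```

View pics/c6.png

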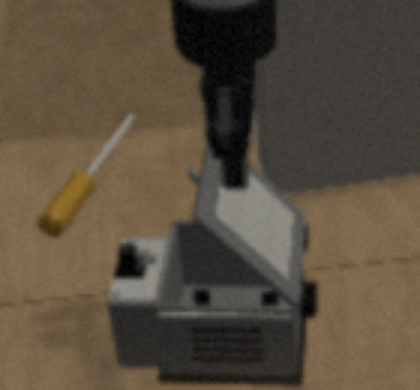

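The cover is being swung down (about 0.85 rad) with the fingertip on its outer face near the free edge. Continue.

```bash
python3 nudge.py '{"x": [0.01, 0.0085, 0.007, 0.006, 0.004, 0.001, 0], "y": [0, 0, 0, 0, 0, 0, 0], "z": [0.0085, 0.01, 0.011, 0.0115, 0.0115, 0.003, 0], "turn": [0, 0, 0, 0, 0, 0, 0], "finger_gap": [0, 0, 0, 0, 0, 0, 0]}'>/dev/null; python3 -c "from h import *;where()"; python3 nudge.py '{"x": [0, 0, 0, 0, 0, 0, 0], "y": [0, 0, 0, 0, 0, 0, 0], "z": [0.0015, 0.0015, 0.0015, 0.0015, 0.0015, 0.0015, 0], "turn": [0, 0, 0, 0, 0, 0, 0], "finger_gap": [0, 0, 0, 0, 0, 0, 0]}'>/dev/null; python3 -c "from h import *;where()"
```

```text
unit xyz mm [-29.7   3.8 108.5] yaw err 0.0011 F [-0.6  2.5  2.6] g 0.0 1.6 t 18.6
unit xyz mm [-29.7   3.7 100.4] yaw err 0.001 F [-5.   0.8  9.4] g 0.002 4.4 t 19.3
```

```bash
python3 nudge.py '{"x": [0, 0, 0, 0, 0], "y": [0, 0, 0, 0, 0], "z": [0.0015, 0.0015, 0.0015, 0.0015, 0], "turn": [0, 0, 0, 0, 0], "finger_gap": [0, 0, 0, 0, 0]}'>/dev/null; python3 -c "from h import *;where()"; python3 nudge.py '{"x": [0, 0, 0, 0], "y": [0, 0, 0, 0], "z": [0.0015, 0.0015, 0.0015, 0], "turn": [0, 0, 0, 0], "finger_gap": [0, 0, 0, 0]}'>/dev/null; python3 -c "from h import *;where()"
```

```text
unit xyz mm [-29.4   3.8  93.9] yaw err 0.0011 F [-1.3  0.4  2.9] g -0.001 1.5 t 19.8
unit xyz mm [-29.2   3.9  90.3] yaw err 0.0009 F [-6.2 -0.4 13.8] g -0.002 6.8 t 20.2
```

Force fell past the detent and rises at the stop; press a touch more, then lift off and look.

```bash
python3 nudge.py '{"x": [0, 0], "y": [0, 0], "z": [0.001, 0], "turn": [0, 0], "finger_gap": [0, 0]}'>/dev/null; python3 -c "from h import *;where()"; python3 nudge.py '{"x": [0, 0, 0, 0, 0, 0, 0, 0, 0, 0, 0, 0], "y": [0, 0, 0, 0, 0, 0, 0.03, 0.05, 0.05, 0.05, 0, 0], "z": [-0.002, -0.003, -0.005, -0.01, -0.03, -0.04, -0.03, 0, 0, 0, 0, 0], "turn": [0, 0, 0, 0, 0, 0, 0, 0, 0, 0, 0, 0], "finger_gap": [0, 0, 0, 0, 0, 0, 0, 0, 0, 0, 0, 0]}'>/dev/null; python3 - <<'E'
from h import *
import cv2
where()
s=vision.read_camera("side");print(probe_bus.get_obs()["t"])
cv2.imwrite("pics/c7.png",cv2.resize(s[150:420,150:400],None,fx=2.2,fy=2.2))
E
```

```text
unit xyz mm [-29.2   3.9  89.9] yaw err 0.0008 F [-8.8 -1.6 20.1] g 0.001 10.3 t 20.4
unit xyz mm [-29.6 185.6 208.9] yaw err 0.0041 F [-0.2 -1.   0.3] g -0.003 0.0 t 21.6
21.65
```

View pics/c7.png

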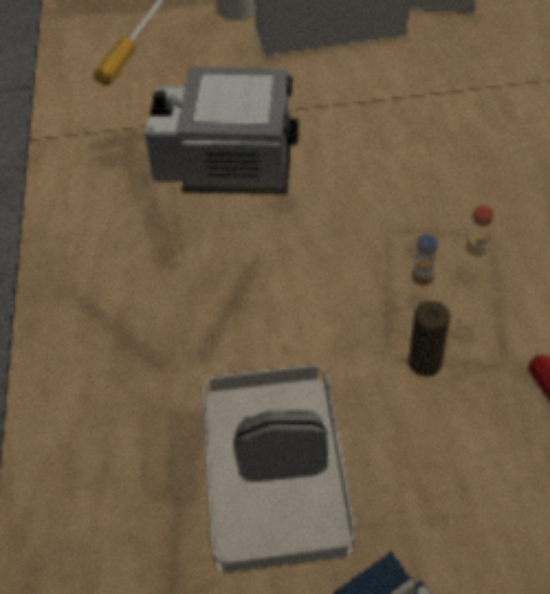

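Cover shut with the arm clear (crop (235,105)), cartridge standing in the tray (282,445), bystanders undisturbed.

```bash
python3 -c "from station import bot, vision, probe_bus;print(bot.hand_in())"
```

```text
the job is handed in; nothing more can be done
None
```

I handed the job in at about 21.7 s: the latch gave to the right, the cartridge stands in the tray, the cover is shut and stayed down once the arm was clear, and the last picture shows the vials, weight and screwdriver not visibly moved; no verdict came back.

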